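# Draw out the spark-trap drawer with its hook and refit the baffle plate

### The arm

A 6-joint arm with a two-finger parallel gripper is mounted at the origin on a cart in front of the work surface, level with it; the furniture and walls round the work are solid. World frame = base frame: x ahead of the robot, y to its left, z up, the work surface at z = 0. Lengths are in m, angles in rad, forces in N, time in s.
With the tool pointing down it reaches from about 0.35 to 0.925 m from the base axis. Payload 6.4 kg.
Tool frame: the origin (TCP) lies at the very end of the fingers, on their centre line; the grasp point (between the pads) lies 19 mm behind it; z points along the fingers, y is the line along which they close (so a half turn about z gives the same grasp; the last joint's range is limited). The gripper opens to 85 mm and grips with 20 to 120 N. Pads are 22 mm wide; open, the fingers measure 114 mm over their backs; the gripper's body (76 mm by 85 mm) begins 54 mm behind the grasp point. The pads swing forward as they close: fully open they stand 13 mm farther back than shut.
Start: joints at [-1.5, 0.245, 1.558, -0, 1.339, -0.174], TCP at [0.158, -0.631, 0.203] pointing down, gripper open.
Joint ranges: [-3.13, 3.13], [-1.02, 2.26], [0.13, 2.54], [-0.95, 4.09], [0.21, 2.88], [-2.74, 2.74]. Speed limits (rad/s): [2.57, 2.57, 3.14, 3.14, 3.14, 3.14].

### API

Orientations are given as a unit quaternion [x, y, z, w].
In Python, from station import r gives the robot as it stands. The module is installed in compiled form; this text tells all that it offers. Calls block until the motion is done:
- r.reach(position, orientation): joint-space move of the TCP to a pose.
- r.move_straight(position, speed=0.15, ori=None, force_limit=None): straight line of the TCP; ori=None keeps the orientation; speed is the mean speed in m/s. With force_limit (N) it stops when the force on the tool has changed by that much, and returns True; else False.
- r.set_joints(angles): joint-space move.
- r.release() and r.clamp(strength=None): open the fingers fully, or close them until they stop; strength is the grip in N (None keeps the last).
- r.sleep(seconds).
- r.inverse_kinematics(position, orientation): joint angles nearest the present ones, or None.
- r.get_image(name): name is "side" or "top"; returns the picture (420x560x3 uint8, red, green, blue); there is no depth.
- r.camera_params(name): a dict with "fov_y" (degrees; the focal length in pixels is half the picture's height over the tangent of half this angle, whatever the lens; pixels are square), "cx", "cy" (the principal point, pixels), "T" (4x4, takes a point from camera to world coordinates). Camera axes: x right, y down, z forward; pixel columns grow to the right and rows downward; lengths in m; the calibration is good to about 2 mm. A picture is of the moment at which its call begins. camera_params takes no time and is no camera call.
A pose or a line that the arm cannot do raises r.IKError and nothing moves.
- r.job_done(): hands the job in; it is judged then, once.
Trained networks look in the newest picture that a camera, given by its name, has taken for a name from the list of things; names that differ only in an ending like _2 or _b are one class to them, and where a whole thing is asked for, a point or a joint stands for the part that bears it (a point fixed in the world has none). Each returns a list of dicts, best first, with "score" (0 to 1); they miss things now and then, are a little off and sometimes report something else, mostly with a low value. They report only what shows in the picture. A call takes as long as a camera call.
- r.trace(name, camera): "mask" (420x560 bool, what is visible of it) and "pixel" ([column, row] in pixels, amid what is visible of it).
Readings, each from a call of its own:
- r.current_time(): time.
- r.current_joint_positions(): joint angles.
- r.current_qd(): joint speeds.
- r.current_tau(): joint torques, N m.
- r.current_tcp_pos(): TCP position.
- r.current_ee_rot(): TCP orientation.
- r.current_force(): force on the tool from outside, world axes, zero at the start.
- r.current_moment(): the same for the moment, N m.
- r.current_grip_width(): opening from 0.0 (shut) to 1.0 (fully open).
- r.current_finger_force(): force on a finger pad.
Only numpy, scipy, OpenCV 4.12 (cv2) and the standard library are available. Lean on these libraries where they do the work, as an engineer would, in place of code of your own. Each camera call takes 0.05 s, during which the arm holds its last target. There are 200 camera calls.

### The job

Use the hook to catch the drawer's pull eye, which sits back under the hood of the spark trap, and draw the drawer out as far as it goes. Lay the hook down flat on the bench, then refit the slotted baffle plate in the drawer: tuck one edge under the lip at the drawer's front and lower the other edge until the plate lies flat on the ledges inside. Move the drawer with the hook only, leave it open, and do not shift the round tin or the flat steel bar.

Things in the scene. Friction and masses are not known exactly. Their poses are not given: they have to be found in the camera images.
- trap: Low grey sheet-steel spark trap of a fume extractor, fixed, 225 deep x 160 wide x 82 mm high, with a round duct spigot on its rear half up to 116 mm. Origin: on the bench below the middle of the hood's front edge. x points from the open front into the trap, y to the left of that, z up. The drawer comes out along -x.
- hood (a point): Middle of the lower front edge of the hood, the roof over the recessed drawer, 66 mm above the bench; axes as the trap's. The hood reaches from here along +x. Side walls (inner faces at y = +-66, outer +-80 mm) end flush with it, so drawer and eye are hidden between them.
- drawer (a joint): How far the drawer has slid out along the trap's -x, m: 0 shut, 0.165 at its stop; it starts 0 to 12 mm out. It needs 2 to 3 N to move and stays where it is left. Shut, its front face is 56 mm behind the hood's edge.
- eye (a point): Middle of the opening of the pull eye, 34 mm above the bench; axes as the trap's. The eye is an upright D-loop of 8 mm round bar on the middle of the drawer front, in the x-z plane: a hook enters it sideways, along y. Opening 32 mm deep (x = -16 to +16 mm, where the drawer front is) and 28 mm high. The upright bar to pull on is centred at x = -20 mm (outer side -24 mm).
- seat (a point): The plate's place: middle of the drawer's inside, level with its two side ledges (each 10 mm wide), 44 mm above the bench; axes as the trap's, moves with the drawer. The inside is 92 mm along x (walls at x = +-46 mm) by 112 mm along y. The rear wall (+x) rises 8 mm above the ledges, the side walls 14 mm. Drawer fully out, the rear wall is 9 mm clear of the hood.
- lip (a point): Middle of the free inner edge of the drawer's front lip, at its underside; axes as the trap's. The lip is 3 mm thick, turned inwards from the top of the front wall (which is 12 mm further along -x) over the drawer's whole width; its underside is 12 mm, its top 15 mm above the ledges.
- hook_grip (a point): Centre of the hook's wooden handle, 88 x 22 x 28 mm high, lying on the bench. x runs along the tool to the hook end, z up. Tool 178 mm long, 0.14 to 0.21 kg: an 8 mm round bar leaves the handle's front along x at centre height to x = 130 mm, then bends to the right (-y) into a leg slanted a little back, whose tip is centred at x = 124, y = -32 mm (36 mm with its round end).
- hook_leg (a point): Middle of the hook's sideways leg, 127 mm ahead of and 19 mm to the right of the handle's centre, at the same height.
- plate_grip (a point): Centre of the baffle plate's hand grip, 34 mm above the plate's underside: a black upright handle 56 long (x) x 16 wide (y), its top 45 mm above the underside, in the middle of the plate. x along the grip.
- plate_mid (a point): Centre of the loose baffle plate: flat slotted steel sheet 86 mm (x) x 104 mm (y) x 5 mm, 0.17 to 0.29 kg, lying on the bench, 2.5 mm above its underside. It is the same both ways round: its 86 mm side goes along the drawer's x, one 104 mm edge under the lip.
- coil (a point): Bench top under the middle of the coiled lead of the angle grinder, which lies there fixed: 130 mm across, up to 75 mm high. Not part of the job; keep the gripper clear of it.
- grease_tin: Round green and white tin, 66 mm diameter, 26 mm high, bystander; origin under its centre.
- flat_offcut: Flat steel bar offcut 125 x 40 x 10 mm, bystander; origin under its centre.

How it is judged:
By the outcome, as a careful person would: the job done as asked, in the order asked, and still so for the second after the job is handed in, with the robot touching nothing.
It also fails if it takes over 62 s, if anything falls off the work surface, if the arm or the gripper's body presses on something with over 40 N, if the wrist force passes 120 N, or if a joint passes its speed limit or range.

## Working session

There is one attempt and no reset: what is moved stays moved. The work goes in short steps, each a Python script; the robot and the scene stay as the last script left them, time stands still between calls to the robot, and variables do not carry over. Pictures are saved under pics/ and viewed, at most 10 in all, crops included, and the job is handed in when it is done.

```bash
mkdir -p pics; cat > a.py <<'E'
from station import r
import cv2, numpy as np
for c in ("side","top"):
    im=r.get_image(c); cv2.imwrite(f"pics/{c}0.png",im[:,:,::-1])
    p=r.camera_params(c); print(c,p["fov_y"],p["cx"],p["cy"],np.round(p["T"],3).tolist())
    for n in ["trap","drawer","eye","hook_grip","hook_leg","plate_grip","plate_mid","coil","grease_tin","flat_offcut","hood"]:
        try:
            d=r.trace(n,c)
            print(n,[(round(x["score"],2),np.round(x["pixel"]).tolist(),int(x["mask"].sum())) for x in d[:2]])
        except Exception as e: print(n,repr(e))
print(r.current_time())
E
python3 a.py; python3 -c "
import cv2,numpy as np
"
```

```text
side 51.452171912523596 267.67919313464665 209.0800027973758 [[-0.724, 0.493, -0.481, 0.955], [0.689, 0.497, -0.528, 0.224], [-0.022, -0.714, -0.7, 0.705], [0.0, 0.0, 0.0, 1.0]]
trap [(0.67, [218.0, 173.0], 6385), (0.38, [311.0, 271.0], 890)]
drawer [(0.44, [240.0, 198.0], 75)]
eye []
hook_grip [(0.93, [306.0, 270.0], 871)]
hook_leg [(0.55, [310.0, 273.0], 973), (0.28, [220.0, 171.0], 6540)]
plate_grip [(0.94, [308.0, 184.0], 1085)]
plate_mid [(0.69, [306.0, 180.0], 1109)]
coil ValueError('it knows: drawer, eye, flat_offcut, grease_tin, hood, hook_grip, hook_leg, lip, plate_grip, plate_mid, seat, trap')
grease_tin [(0.77, [210.0, 255.0], 807)]
flat_offcut [(0.56, [337.0, 238.0], 816)]
hood [(0.62, [221.0, 171.0], 6551)]
top 54.94975981517382 284.33135448394717 206.52370959850157 [[0.007, -0.991, 0.133, 0.407], [-0.999, -0.002, 0.033, -0.271], [-0.032, -0.133, -0.991, 0.926], [0.0, 0.0, 0.0, 1.0]]
trap [(0.63, [380.0, 222.0], 8324)]
drawer []
eye []
hook_grip [(0.64, [226.0, 202.0], 463)]
hook_leg [(0.7, [305.0, 149.0], 652), (0.67, [226.0, 201.0], 560)]
plate_grip [(0.97, [311.0, 293.0], 1326)]
plate_mid [(0.65, [311.0, 296.0], 1653)]
coil ValueError('it knows: drawer, eye, flat_offcut, grease_tin, hood, hook_grip, hook_leg, lip, plate_grip, plate_mid, seat, trap')
grease_tin [(0.72, [302.0, 151.0], 669), (0.24, [224.0, 198.0], 492)]
flat_offcut [(0.75, [239.0, 252.0], 1029), (0.26, [381.0, 220.0], 8476)]
hood [(0.91, [378.0, 220.0], 8489)]
1.1
```

View pics/top0.png

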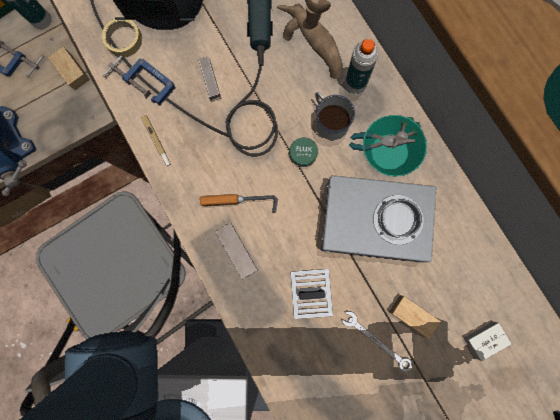

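View pics/side0.png

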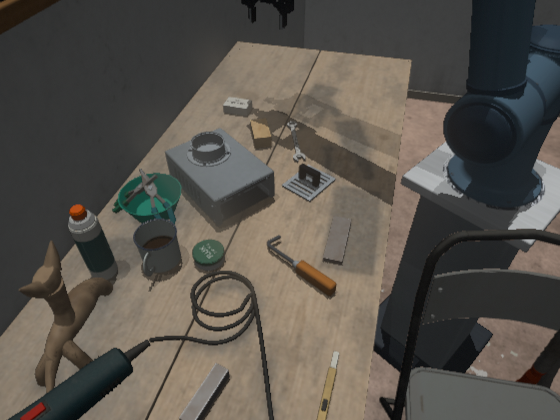

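The top view shows the trap at (380,220), open to the image left (world +y). The hook is at (240,200) with its leg end at (275,211), and the plate is at (311,293) with its grip along the trap's axis. The tin is at (303,151), the bar at (236,250) and the coil at (252,128). The side view agrees. Next I'll fit silhouettes to get poses.

```bash
cat > h.py <<'E'
from station import r
import cv2, numpy as np
from scipy.optimize import minimize
from scipy.spatial.transform import Rotation as R
def proj(P,c):
    p=r.camera_params(c); T=p["T"]; q=(np.asarray(P)-T[:3,3])@T[:3,:3]
    f=210/np.tan(np.radians(p["fov_y"]/2)); return np.c_[q[:,0]/q[:,2]*f+p["cx"],q[:,1]/q[:,2]*f+p["cy"]]
def ray(px,c,z):
    p=r.camera_params(c); T=p["T"]; f=210/np.tan(np.radians(p["fov_y"]/2))
    d=T[:3,:3]@[(px[0]-p["cx"])/f,(px[1]-p["cy"])/f,1]; return T[:3,3]+d*(z-T[2,3])/d[2]
def box(x0,x1,y0,y1,z0,z1): return np.array([[x,y,z] for x in(x0,x1) for y in(y0,y1) for z in(z0,z1)])
t=np.linspace(0,6.28,24)
def cyl(x,y,rad,z0,z1): return np.vstack([np.c_[x+rad*np.cos(t),y+rad*np.sin(t),0*t+z] for z in(z0,z1)])
M={"trap":[np.vstack([box(0,.225,-.08,.08,0,.082)])],
 "plate_grip":[box(-.043,.043,-.052,.052,-.034,-.029),box(-.028,.028,-.008,.008,-.029,.011)],
 "hook_grip":[box(-.044,.044,-.011,.011,-.014,.014),box(.044,.134,-.004,.004,-.004,.004),
   np.array([[x,y,z] for x,y in((.134,0),(.126,0),(.128,-.034),(.12,-.034)) for z in(-.004,.004)])],
 "grease_tin":[cyl(0,0,.033,0,.026)],"flat_offcut":[box(-.0625,.0625,-.02,.02,0,.01)]}
def place(P,x,y,z,w): c,s=np.cos(w),np.sin(w); return P@np.array([[c,s,0],[-s,c,0],[0,0,1]])+[x,y,z]
S=4
def sil(n,v,z,c):
    m=np.zeros((420*S,560*S),np.uint8)
    for P in M[n]:
        q=cv2.convexHull((proj(place(P,v[0],v[1],z,v[2]),c)*S+S/2).astype(np.float32))
        cv2.fillPoly(m,[q.astype(np.int32)],1)
    return cv2.resize(m.astype(np.float32),(560,420),interpolation=cv2.INTER_AREA)
def fit(n,v0,z,masks):
    def cost(u):
        v=np.array(u)*[.01,.01,.1]+v0; e=0
        for c,m in masks.items():
            s=sil(n,v,z,c); e+=1-np.minimum(s,m).sum()/np.maximum(s,m).sum()
        return e
    o=minimize(cost,[0,0,0],method="Nelder-Mead",options=dict(initial_simplex=[[0,0,0],[1.5,0,0],[0,1.5,0],[0,0,1.5]],xatol=.02,fatol=1e-4,maxiter=150))
    return o.x*[.01,.01,.1]+v0,o.fun
E
cat > b.py <<'E'
from h import *
from concurrent.futures import ThreadPoolExecutor
ims={c:r.get_image(c) for c in("top","side")}
G={"trap":((322,219),-np.pi/2,0),"plate_grip":((311,293),-np.pi/2,.034),"hook_grip":((220,200),-np.pi/2,.014),"grease_tin":((303,152),0,0),"flat_offcut":((236,250),.5,0)}
for n,(px,w,z) in G.items():
    ms={}
    for c in ims:
        d=r.trace(n,c)
        if d and d[0]["score"]>.5:
            m=d[0]["mask"].astype(np.float32)
            if n=="plate_grip": m=cv2.morphologyEx(m,cv2.MORPH_CLOSE,np.ones((5,5)))
            ms[c]=m
    p=ray(px,"top",z if n!="trap" else .04)
    print(n,list(ms),end=" ")
    for cs in (["top"],["side"],["top","side"]):
        mm={c:ms[c] for c in cs if c in ms}
        if mm: v,e=fit(n,np.array([p[0],p[1],w]),z,mm); print(cs,np.round(v,4),round(e/len(mm),3),end=" ")
    print()
    for c in ims:
        s=(sil(n,v,z,c)>.5).astype(np.uint8); k,_=cv2.findContours(s,0,2); cv2.drawContours(ims[c],k,-1,(255,0,0),1)
a=ims["top"][120:340,170:460]; b=ims["side"][110:310,150:370]
cv2.imwrite("pics/fit1.png",np.vstack([cv2.resize(a,(400,303)),cv2.resize(b,(400,290))])[:,:,::-1]) if 0 else cv2.imwrite("pics/fit1.png",np.hstack([cv2.resize(a,(400,303))[:300],cv2.resize(b,(400,300))])[:,:,::-1])
for e in [(90,0),(175,180),(190,215),(262,375)]: print(e,ray(e,"top",0)[:2].round(3))
print("coil",ray((252,128),"top",0).round(3)); 
E
time python3 b.py
```

```text
trap ['top', 'side'] ['top'] [ 0.5092 -0.3301 -1.6799] 0.019 ['side'] [ 0.5086 -0.3401 -1.6853] 0.046 ['top', 'side'] [ 0.5092 -0.3316 -1.6798] 0.044 
plate_grip ['top', 'side'] ['top'] [ 0.3352 -0.3018 -1.4788] 0.032 ['side'] [ 0.3368 -0.3029 -1.4764] 0.072 ['top', 'side'] [ 0.3354 -0.302  -1.4929] 0.056 
hook_grip ['top', 'side'] ['top'] [ 0.5447 -0.0925 -1.5021] 0.129 ['side'] [ 0.5463 -0.0952 -1.5169] 0.139 ['top', 'side'] [ 0.5451 -0.0925 -1.5049] 0.149 
grease_tin ['top', 'side'] ['top'] [ 0.6577 -0.2837  0.0699] 0.042 ['side'] [ 0.6593 -0.2849  0.073 ] 0.052 ['top', 'side'] [ 0.6586 -0.2846  0.0235] 0.057 
flat_offcut ['top', 'side'] ['top'] [ 0.4295 -0.1307  0.5289] 0.038 ['side'] [ 0.4309 -0.1332  0.5303] 0.044 ['top', 'side'] [ 0.43   -0.132   0.5236] 0.073 
(90, 0) [1.057 0.255]
(175, 180) [0.594 0.018]
(190, 215) [ 0.511 -0.021]
(262, 375) [ 0.158 -0.194]
coil [ 0.72  -0.162  0.   ]
real	0m6.146s
user	0m5.873s
sys	0m0.809s
```

View pics/fit1.png

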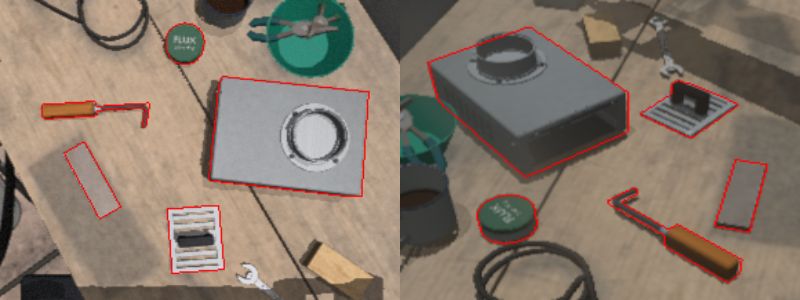

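The fits match both pictures well. Now I'll grasp the hook and take it to the pre-insert pose.

```bash
cat >> h.py <<'E'
O=np.array([.509,-.3305]); W=-1.680
ux=np.array([np.cos(W),np.sin(W)]); uy=np.array([-ux[1],ux[0]])
def tw(x,y,z): return np.r_[O+ux*x+uy*y,z]
def down(yaw,flip=0): return (R.from_euler("z",yaw+flip*np.pi)*R.from_euler("x",np.pi)).as_quat()
E
cat > c.py <<'E'
from h import *
hk=np.array([.545,-.0925]);hw=-1.503
for f in (0,1):
    for n,p,o in [("hk",np.r_[hk,.004],down(hw,f)),("pre",tw(-.193,.048,.024),down(W,f)),("in",tw(-.093,.048,.024),down(W,f)),("out",tw(-.275,.06,.004),down(W,f)),("plate",[.335,-.302,.018],down(-1.48,f)),("seat",tw(-.059,0,.08),down(W,f))]:
        q=r.inverse_kinematics(p,o); print(f,n,None if q is None else np.round(q,2))
f=1 if r.inverse_kinematics(np.r_[hk,.004],down(hw,0)) is None else 0
q0=r.inverse_kinematics(np.r_[hk,.004],down(hw,0));q1=r.inverse_kinematics(np.r_[hk,.004],down(hw,1))
f=0 if q1 is None or (q0 is not None and abs(q0[5])<abs(q1[5])) else 1
print("flip",f)
r.reach(np.r_[hk,.09],down(hw,f)); print(r.current_time())
r.move_straight(np.r_[hk,.004],.12,force_limit=15); print(r.current_tcp_pos())
r.clamp(80); print(r.current_grip_width())
r.move_straight(np.r_[hk,.06],.15)
r.move_straight(tw(-.193,.048,.06),.15,ori=down(W,f))
r.move_straight(tw(-.193,.048,.024),.12)
print(r.current_time(),r.current_tcp_pos())
for c in("top","side"):
    im=r.get_image(c); d=r.trace("hook_grip",c)
    v=[*tw(-.193,.048,0)[:2],W]
    s=(sil("hook_grip",v,.034,c)>.5).astype(np.uint8); k,_=cv2.findContours(s,0,2); cv2.drawContours(im,k,-1,(255,0,0),1)
    if c=="top": a=im[120:300,170:410]
    else: b=im[120:300,150:390]
    print(c,[(x["score"],x["pixel"]) for x in d[:1]])
cv2.imwrite("pics/pre.png",np.hstack([cv2.resize(x,(400,300)) for x in(a,b)])[:,:,::-1])
E
python3 c.py
```

```text
0 hk [-0.37  0.29  1.91 -0.    0.94  2.7 ]
0 pre None
0 in [-0.59  0.39  1.74 -0.    1.02  2.66]
0 out None
0 plate [-0.99  0.05  2.16 -0.    0.93  2.06]
0 seat [-0.68  0.23  1.81 -0.    1.09  2.57]
1 hk [-0.37  0.29  1.91  0.    0.94 -0.44]
1 pre [-0.43  0.34  1.8   0.    1.   -0.33]
1 in [-0.59  0.39  1.74  0.    1.02 -0.48]
1 out [-0.29  0.39  1.78 -0.    0.97 -0.18]
1 plate [-0.99  0.05  2.16  0.    0.93 -1.08]
1 seat [-0.68  0.23  1.81  0.    1.09 -0.57]
flip 1
4.0917
[ 0.54570968 -0.09281708  0.00471388]
0.0011939799907441603
7.2583 [ 0.57717671 -0.14321477  0.02353508]
top []
side [(0.84, [312.1, 271.9])]
```

View pics/pre.png

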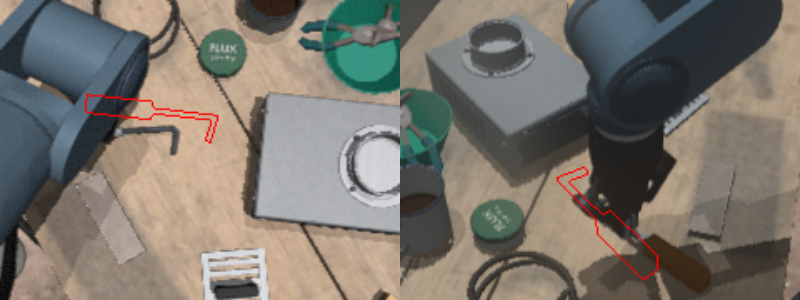

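The grip failed: the fingers closed fully and the hook is still lying on the bench at about its old place, with its leg at crop (175,145). I'll lift clear and look from close by.

```bash
cat > d.py <<'E'
from h import *
print(r.current_grip_width(),r.current_finger_force(),np.round(r.current_tcp_pos(),4),R.from_quat(r.current_ee_rot()).as_matrix().round(3).tolist())
r.move_straight([.47,-.30,.20],.3)
r.release()
im={}
for c in("top","side"):
    im[c]=r.get_image(c); m={}
    d=r.trace("hook_grip",c); print(c,[(x["score"],x["pixel"],x["mask"].sum()) for x in d[:2]])
    if d and d[0]["score"]>.4:
        v,e=fit("hook_grip",np.array([.545,-.0925,-1.503]),.014,{c:d[0]["mask"].astype(np.float32)}); print(v.round(4),round(e,3))
        s=(sil("hook_grip",v,.014,c)>.5).astype(np.uint8); k,_=cv2.findContours(s,0,2); j=im[c].copy(); cv2.drawContours(j,k,-1,(255,0,0),1); im[c]=np.where(np.arange(560)[None,:,None]>=0,j,j)
a=im["top"][160:250,180:300]; b=im["side"][220:310,250:370]
cv2.imwrite("pics/re.png",np.hstack([cv2.resize(x,(400,300),interpolation=cv2.INTER_CUBIC) for x in(a,b)])[:,:,::-1]); print(r.current_time())
E
python3 d.py
```

```text
-0.0009094638958250204 0.0 [ 0.5785 -0.1441  0.025 ] [[0.109, 0.994, 0.002], [0.994, -0.109, -0.001], [-0.001, 0.002, -1.0]]
top [(0.58, [220.4, 199.6], np.int64(462))]
[ 0.5447 -0.0927 -1.4799] 0.346
side [(0.94, [310.0, 271.9], np.int64(789))]
[ 0.5457 -0.0951 -1.5233] 0.27
9.4583
```

View pics/re.png

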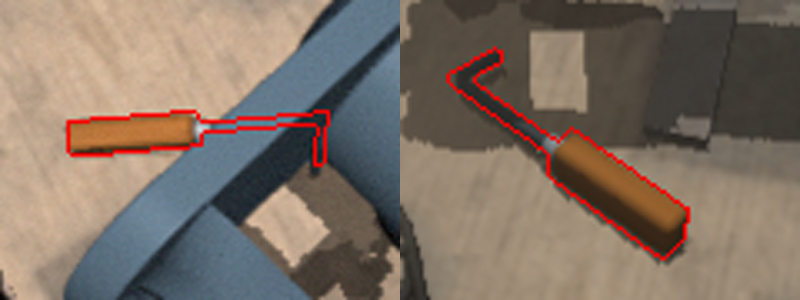

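The hook hasn't moved. I'll retry lower, because the open pads stand further back, and read the gripper state at each step.

```bash
cat > e.py <<'E'
from h import *
hk=np.array([.545,-.0935]);hw=-1.503
r.move_straight(np.r_[hk,.09],.25,ori=down(hw,1))
print("w open",r.current_grip_width(), r.current_force().round(2))
print(r.move_straight(np.r_[hk,-.002],.1,force_limit=15),r.current_tcp_pos(),r.current_force(),r.current_grip_width())
r.get_image("side"); im1=r.get_image("side")
r.clamp(60); print(r.current_grip_width(),r.current_finger_force(),r.current_tcp_pos(),r.current_force()); 
im2=r.get_image("side")
r.sleep(.2); print(r.current_grip_width(),r.current_finger_force(),r.current_time())
cv2.imwrite("pics/g.png",np.hstack([cv2.resize(x[200:310,240:387],(400,300),interpolation=cv2.INTER_CUBIC) for x in(im1,im2)])[:,:,::-1])
E
python3 e.py
```

```text
w open 0.9998042591807127 [ 0.23 -0.29  1.06]
False [ 0.54571334 -0.09377889 -0.00123369] [0.38023604 0.28114715 0.49307386] 0.9957874713533431
0.2065216638910437 58.640443067997694 [ 0.54525538 -0.09355147 -0.00162336] [-0.87929366  0.0656684   3.54074603]
0.20890797181571572 59.15676902979612 12.675
```

View pics/g.png

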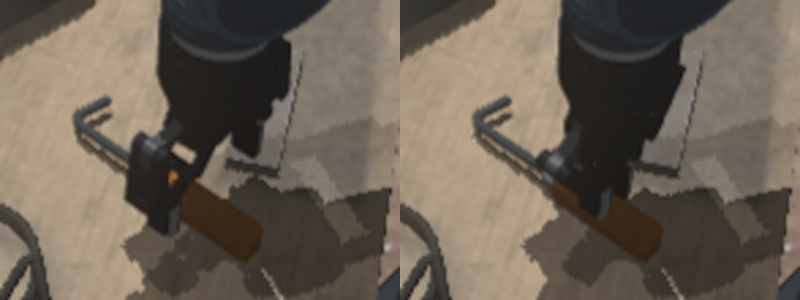

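The hook is now held: width 0.21, 59 N. I'll carry it to the pre-insert pose and check it.

```bash
cat > f.py <<'E'
from h import *
p=r.current_tcp_pos()
r.move_straight([p[0],p[1],.05],.15)
print(r.current_grip_width())
r.move_straight(tw(-.193,.048,.05),.15,ori=down(W,1))
r.move_straight(tw(-.193,.048,.018),.12)
print(r.current_time(),r.current_grip_width(),r.current_tcp_pos()-tw(-.193,.048,.018))
b=[]
for c in("top","side"):
    im=r.get_image(c)
    s=(sil("hook_grip",[*r.current_tcp_pos()[:2],W],.034,c)>.5).astype(np.uint8); k,_=cv2.findContours(s,0,2); j=im.copy(); cv2.drawContours(j,k,-1,(255,0,0),1)
    sl=np.s_[170:260,220:340] if c=="top" else np.s_[180:270,220:340]
    b.append(cv2.resize(j[sl],(400,300),interpolation=cv2.INTER_CUBIC))
cv2.imwrite("pics/pre2.png",np.hstack(b)[:,:,::-1])
E
python3 f.py
```

```text
0.20510050635467955
14.1417 0.20788523030414344 [-0.00082347  0.00084319 -0.00069222]
```

View pics/pre2.png

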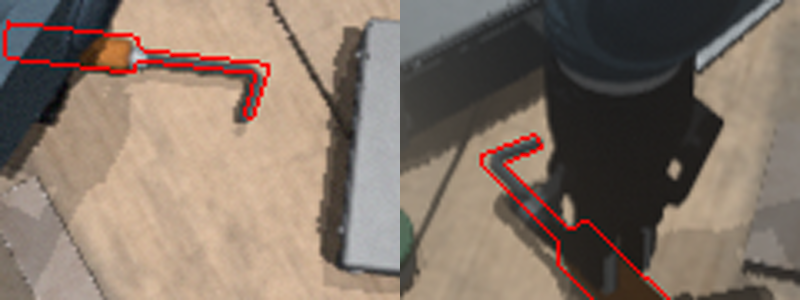

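The hook sits in the gripper as modelled, within about 2 mm: the leg is at crop (258,75)–(245,120). Now I'll insert it, catch the eye and pull.

```bash
cat > g.py <<'E'
from h import *
def loc(): d=r.current_tcp_pos()[:2]-O; return np.round([d@ux*1000,d@uy*1000],1)
def go(n,x,y,sp,fl):
    s=r.move_straight(tw(x,y,.018),sp,force_limit=fl); print(n,s,loc(),r.current_force().round(1),round(r.current_time(),2)); return s
if go("in",-.091,.048,.1,8): raise SystemExit
if go("side",-.091,.017,.07,8): raise SystemExit
go("pull1",-.125,.017,.06,25)
go("pull",-.290,.017,.07,14)
im=r.get_image("top"); im2=r.get_image("side")
cv2.imwrite("pics/pull.png",np.hstack([cv2.resize(x,(400,300),interpolation=cv2.INTER_CUBIC) for x in(im[150:285,190:370],im2[120:285,150:370])])[:,:,::-1])
E
python3 g.py
```

```text
in False [-91.6  47.9] [-0.3 -0.1 -2.1] 15.41
side False [-90.9  17.2] [ 0.3  0.1 -1.8] 16.0
pull1 False [-125.5   17. ] [-0.3 -1.1 -1.3] 16.72
pull True [-263.2   16. ] [-0.7 -6.4 -2. ] 18.48
```

View pics/pull.png

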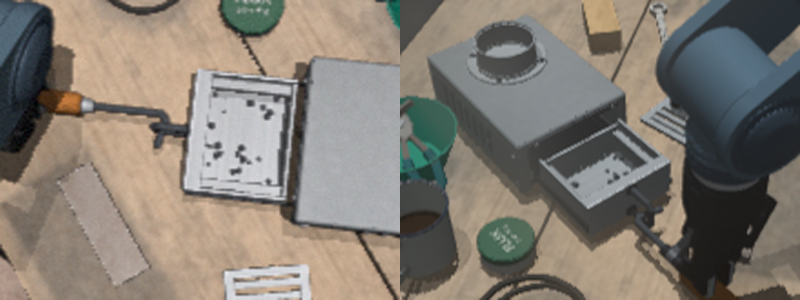

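The drawer is at its stop: 14 N at x=-263, where I expected -264. The eye is caught by the leg at crop (165,130). Next I'll confirm the stop, unhook, lay the hook down and pick up the plate.

```bash
cat > i.py <<'E'
from h import *
def loc(): d=r.current_tcp_pos()[:2]-O; return np.round([d@ux*1000,d@uy*1000,r.current_tcp_pos()[2]*1000],1)
def go(n,x,y,z,sp,fl):
    s=r.move_straight(tw(x,y,z),sp,force_limit=fl); print(n,s,loc(),r.current_force().round(1),round(r.current_time(),2)); return s
go("recheck",-.275,.017,.018,.03,12)
go("ease",-.252,.017,.018,.06,None)
if go("side",-.252,.052,.018,.08,8): raise SystemExit
go("back",-.268,.062,.018,.08,8)
go("down",-.268,.062,-.0015,.05,8)
r.release(); r.sleep(.1); go("up",-.268,.062,.09,.2,None)
r.reach([.336,-.302,.10],down(-1.479,1)); print(r.current_time())
print(r.current_tcp_pos())
b=[]
for c in("top","side"):
    im=r.get_image(c)
    d=r.trace("hook_grip",c); print(c,"hook",[(x["score"],x["pixel"]) for x in d[:1]])
    if d: print(fit("hook_grip",np.r_[tw(-.268,.062,0)[:2],W],.014,{c:d[0]["mask"].astype(np.float32)}))
    def poly(x0,x1,y0,y1,z): 
        q=proj([tw(x,y,z) for x,y in((x0,y0),(x1,y0),(x1,y1),(x0,y1))],c); return q
    for q,col in((poly(-.105,-.013,-.056,.056,.044+.0145),(255,0,0)),):
        S2=3.3; j=cv2.resize(im,None,fx=3,fy=3,interpolation=cv2.INTER_CUBIC)
        cv2.polylines(j,[((q+.5)*3).astype(np.int32)],True,col,1)
    x,y=q.mean(0)*3; b.append(j[int(y)-150:int(y)+150,int(x)-200:int(x)+200])
cv2.imwrite("pics/seat.png",np.hstack(b)[:,:,::-1])
E
python3 i.py
```

```text
recheck True [-263.2   15.3   16.4] [ 0.3 -3.9 -1.7] 18.82
ease False [-251.8   17.2   18.1] [-1.4  0.6 -1.7] 19.16
side False [-252.2   51.6   17.7] [ 0.7  0.3 -1.8] 19.75
back False [-268.6   62.1   18. ] [ 0.2 -0.7 -0.9] 20.13
down True [-267.9   61.4   -1.6] [-0.8 -0.1  3.5] 20.55
up False [-268.1   61.3   89.2] [-1.1 -0.1 -0.5] 21.93
23.25
[ 0.33635617 -0.30164354  0.09970495]
top hook [(0.91, [217.2, 176.1])]
(array([ 0.5986825 , -0.0691959 , -1.68211067]), np.float64(0.18312174081802368))
side hook [(0.55, [298.5, 297.2])]
(array([ 0.60043674, -0.07157368, -1.69895919]), np.float64(0.2507544159889221))
```

View pics/seat.png

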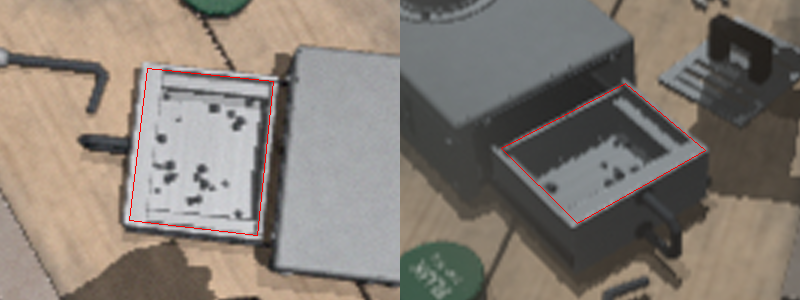

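The hook lies flat clear of the drawer, and the red inside-rectangle matches the drawer in both views (top crop corners (147,68) to (258,235)). Now I'll grasp the plate and take it above the drawer, tilted.

```bash
cat >> h.py <<'E'
H=.012
def pl(xf,zf,deg,y=0):
    "TCP pose with plate front-bottom edge at seat-relative xf,zf (m), tilt deg, rear up"
    a=np.radians(deg); x=-.059+xf+.043*np.cos(a)-H*np.sin(a); z=.044+zf+.043*np.sin(a)+H*np.cos(a)
    return tw(x,y,z),(R.from_rotvec(-a*np.r_[uy,0])*R.from_quat(down(W,1))).as_quat()
def loc(): d=r.current_tcp_pos()[:2]-O; return np.round([d@ux*1000,d@uy*1000,r.current_tcp_pos()[2]*1000],1)
def go(n,po,sp,fl=None):
    s=r.move_straight(po[0],sp,ori=po[1],force_limit=fl); print(n,s,loc(),np.round((r.current_tcp_pos()-po[0])*1000,1),r.current_force().round(1),round(r.current_time(),2)); return s
E
cat > j.py <<'E'
from h import *
for a in [(-.0285,.06,20),(-.0285,.0015,20),(-.046,.001,18),(-.044,0,0)]: print(np.round(r.inverse_kinematics(*pl(*a)),2))
P=np.array([.336,-.302])
print(r.move_straight(np.r_[P,H],.12,force_limit=12),r.current_tcp_pos())
r.clamp(100); print(r.current_grip_width(),r.current_finger_force())
r.move_straight(np.r_[P,.12],.2); print("lift",r.current_force(),r.current_grip_width())
p,o=pl(-.0285,.05,20)
go("above",(p,o),.2)
b=[]
for c in("top","side"):
    im=r.get_image(c); j=cv2.resize(im,None,fx=3,fy=3,interpolation=cv2.INTER_CUBIC)
    a=np.radians(20); e=[]
    for s,y in((0,-.052),(.086,-.052),(.086,.052),(0,.052)): e.append(tw(-.059-.0285+s*np.cos(a),y,.094+s*np.sin(a)))
    q=proj(e,c); cv2.polylines(j,[((q+.5)*3).astype(np.int32)],True,(255,0,0),1)
    x,y=q.mean(0)*3; b.append(j[int(y)-150:int(y)+150,int(x)-200:int(x)+200])
cv2.imwrite("pics/above.png",np.hstack(b)[:,:,::-1])
E
python3 j.py
```

```text
[-0.54  0.13  1.87 -0.37  1.03 -0.26]
[-0.54  0.21  1.89 -0.4   0.93 -0.21]
[-0.53  0.21  1.9  -0.36  0.94 -0.22]
[-0.68  0.27  1.82  0.    1.05 -0.57]
False [ 0.33641338 -0.30253836  0.01261305]
0.13322050622542003 98.08954217936844
lift [-0.65650923  0.5340387  -3.54650708] 0.13568033940106872
above False [-51.4  -1.1 118.7] [-1.1  0.3 -1.3] [-0.6  0.3 -2.3] 26.76
```

View pics/above.png

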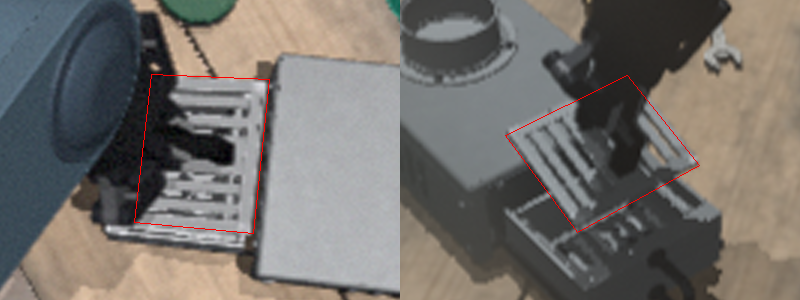

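The tilted plate matches the predicted outline to within about 1–2 mm in both views, with its rear edge up. I'll lower it, slide it under the lip and lay it down.

```bash
cat > k.py <<'E'
from h import *
if go("down1",pl(-.0285,.018,20,.001),.1,8): raise SystemExit
s=go("down2",pl(-.0285,.0025,20,.001),.05,7)
if s and loc()[2]>pl(-.0285,.005,20)[0][2]*1000: raise SystemExit
s=go("slide",pl(-.050,.002,19,.001),.04,9)
E
python3 k.py
```

```text
down1 False [-51.2   0.5  87.4] [-0.5  0.1 -0.6] [-0.  -0.3 -1.5] 27.32
down2 False [-51.3   0.8  72.1] [-0.2  0.1 -0.4] [ 0.1  0.6 -1.8] 27.78
slide True [-69.    1.3  72.6] [-0.  -3.2  1.3] [-0.2 -6.  -2. ] 28.29
```

The plate touched at xf≈-46.5 mm, which is the front wall, so its edge is under the lip. I'll ease back 1.5 mm and lower the rear edge.

```bash
cat > l.py <<'E'
from h import *
go("ease",pl(-.0448,.002,19,.0005),.04)
for d in (15,11,7,3.5):
    if go(f"t{d}",pl(-.0445,.0015,d,.0005),.06,15): raise SystemExit
go("t0",pl(-.0440,.0015,0,.0005),.05,12)
go("press",pl(-.0440,-.001,0,.0005),.03,6)
b=[]
for c in("top","side"):
    im=r.get_image(c); j=cv2.resize(im,None,fx=3,fy=3,interpolation=cv2.INTER_CUBIC)
    x,y=proj([tw(-.059,0,.05)],c)[0]*3; b.append(j[int(y)-150:int(y)+150,int(x)-200:int(x)+200])
cv2.imwrite("pics/low.png",np.hstack(b)[:,:,::-1])
E
python3 l.py
```

```text
ease False [-66.8   0.9  71.7] [ 0.3 -0.2  0.4] [-0.1 -2.  -0.8] 28.54
t15 False [-64.8   0.3  68.2] [-0.2 -0.2 -0. ] [-0.7 -0.8 -2.5] 28.79
t11 False [-63.7   0.2  65.2] [-0.3  0.1 -0.3] [-0.4 -1.4 -1.5] 29.04
t7 False [-62.6   0.1  62.2] [-0.4  0.4 -0.4] [-0.5 -0.9 -1.9] 29.29
t3.5 False [-61.9   0.1  59.6] [-0.4  0.6 -0.5] [ 0.8 -0.5 -2.2] 29.54
t0 False [-60.5   0.1  57. ] [-0.4  0.5 -0.5] [-0.2  0.7 -3. ] 29.79
press False [-60.3   0.3  56.5] [-0.1  0.4  1.5] [-5.9  1.3  9.6] 30.04
```

View pics/low.png

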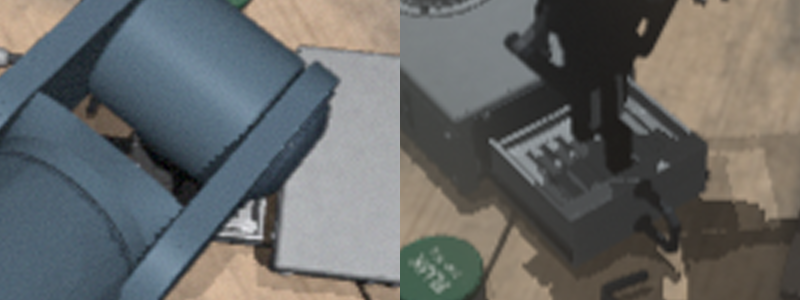

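The plate is seated: contact came at 44 mm underside height, and it looks flat in the side view. I'll release and withdraw, then check.

```bash
cat > m.py <<'E'
from h import *
r.release(); r.sleep(.1)
p=r.current_tcp_pos(); r.move_straight([p[0],p[1],.16],.15)
r.move_straight([.40,-.42,.25],.3); print(r.current_time(),r.current_force())
b=[]
for c in("top","side"):
    im=r.get_image(c); j=cv2.resize(im,None,fx=3,fy=3,interpolation=cv2.INTER_CUBIC)
    d=r.trace("plate_grip",c); print([(x["score"],x["pixel"]) for x in d[:1]])
    for n in("grease_tin","flat_offcut"):
        d=r.trace(n,c)
        if d: print(n,d[0]["score"],d[0]["pixel"])
    x,y=proj([tw(-.09,.03,.04)],c)[0]*3; b.append(j[int(y)-150:int(y)+150,int(x)-200:int(x)+200])
cv2.imwrite("pics/end.png",np.hstack(b)[:,:,::-1])
E
python3 m.py
```

```text
32.65 [ 0.04111932 -0.05373859 -0.49231644]
[(0.86, [300.7, 210.9])]
grease_tin 0.76 [304.0, 150.2]
flat_offcut 0.8 [236.7, 250.1]
[(0.6, [260.1, 207.6])]
grease_tin 0.94 [210.1, 254.2]
flat_offcut 0.72 [338.3, 238.3]
```

View pics/end.png

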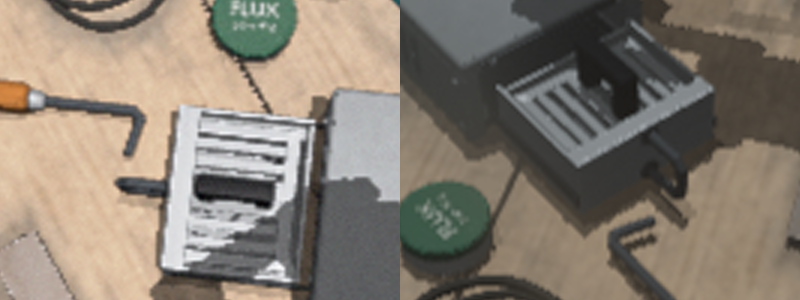

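The plate lies flat in the open drawer with its front edge under the lip (grip at top crop (235,188)). The hook lies on the bench, and the tin and bar are where they were.

```bash
python3 -c "
from station import r
print(r.job_done())"
```

```text
the job is handed in; nothing more can be done
None
```

The job is handed in at about 33 s of robot time: the drawer was pulled fully open with the hook (first grasp missed, second held), the hook laid flat on the bench, the plate seated flat under the lip, and the tin and bar left in place.

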